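Build the sieve stack on the shaker

ROBOT

A 6-joint arm with a two-finger parallel gripper is mounted at the origin on the work surface. World frame = base frame: x ahead of the robot, y to its left, z up, the work surface at z = 0. Lengths are in m, angles in degrees, forces in N, time in s.
With the tool pointing down it reaches from about 0.25 to 0.725 m from the base axis. Payload 9.7 kg.
Tool frame: the origin (TCP) lies between the finger pads; the fingertips stand 22 mm ahead of it and the grasp point (between the pads) lies 3 mm ahead of it; z points along the fingers, y is the line along which they close (so a half turn about z gives the same grasp; the last joint's range is limited). The gripper opens to 85 mm and grips with 20 to 120 N. Pads are 22 mm wide; open, the fingers measure 114 mm over their backs; the gripper's body (76 mm by 85 mm) begins 54 mm behind the grasp point. The pads swing forward as they close: fully open they stand 13 mm farther back than shut.
Start: joints at [-63.255, 4.979, 10.078, 95.1, 0, 90], TCP at [0.248, -0.491, 0.253] pointing down, gripper open.
Joint ranges: [-179.16, 179.16], [-48.56, 103.87], [-65.8, 70.77], [-126.05, 130.52], [-82.76, 87.17], [-180, 180]. Speed limits (degrees/s): [127.2, 127.2, 147.25, 180, 180, 180].

INTERFACE

Orientations are given as [roll, pitch, yaw] about the fixed x, y, z axes, in that order (R = Rz(yaw) Ry(pitch) Rx(roll)).
In Python, from workcell import bot, viewer, finder gives the robot as it stands.
- The arm moves only by the tool move_arm, never from a script. Its arguments are lists of equal length, an entry for each row: "offset": the shift along the tool's x, y, z in cm, a list of three; "twist": the turn, a rotation vector about the tool's x, y, z in rad, a list of three; "grip": the opening, from 0 (shut) to 1 (fully open). In form: {"offset": [[x, y, z], ...], "twist": [[ax, ay, az], ...], "grip": [grip, ...]}. A call has 1 to 5 rows; each row shifts and turns the commanded pose from where the row before left it, along the tool's axes as they then stand; what a row does not reach is not made up. A row lasts 1/10 s, in which the tool goes at most 50 mm and 8.59 degrees, less where a joint would pass 70% of its speed; a pose out of reach is approached as far as the arm can. A call is refused whole if a number of a shift passes 5 or a number of a turn 0.15, either way. A call with a gripper value outside its range is refused whole. The fingers move at their own pace and stop on an object; "force" is the grip in N (left out, the last holds). Time passes only in rows, so rows that do not move let the fingers close. It gives the time, the measured TCP pose, the force, the opening and the grip force at its end, in the units of the state.
- bot.get_obs(): the state, without advancing time (a new reading comes with each control period).
- viewer.camera(name): name is "scene" or "top" or "wrist"; returns a dict with "color" (480x640x3 uint8, red, green, blue), "depth" (480x640 float32, m along the optical axis (not along the pixel's ray), 0 where there is no reading), "vfov" (degrees; the focal length in pixels is half the picture's height over the tangent of half this angle, whatever the lens; pixels are square), "cx", "cy" (the principal point, pixels), "k1" (the pictures are not rectified: a ray, as slopes to the right and down, at radius r is drawn at 1 + k1 r^2 times it, then the intrinsics apply), "position" and "attitude" of the camera in the world; the wrist camera has in their place "tool_from_camera" (4x4, takes a point from camera to tool coordinates, whose origin is the TCP and whose axes are the flange's). Camera axes: x right, y down, z forward; pixel columns grow to the right and rows downward; lengths in m; the calibration is good to about 2 mm. A picture is of the moment at which its call begins: read the wrist's pose just before it.
- bot.job_done(): hands the job in; it is judged then, once.
Trained networks look in a picture, given as the dict that the camera call returned (one of the last four; its "shot" number tells which), for a name from the list of things; names that differ only in an ending like _2 or _b are one class to them, and where a whole thing is asked for, a point or a joint stands for the part that bears it (a point fixed in the world has none). Each returns a list of dicts, best first, with "p" (0 to 1); they miss things now and then, are a little off and sometimes report something else, mostly with a low value. They report only what shows in the picture. A call takes as long as a camera call.
- finder.boxes_of(picture, thing): "position" ([column, row] in pixels, amid what is visible of it).
- finder.pinpoint(picture, thing): "position" ([column, row] in pixels: a listed point, or the origin of a listed thing).
The state is a dict: "time": time; "q": joint angles; "qd": joint speeds; "joint_efforts": joint torques, N m; "ee_pos": TCP position; "tcp_rot": TCP orientation; "wrist_force": force on the tool from outside, world axes, zero at the start; "torque": the same for the moment, N m; "opening": finger opening in m; "grasp_force": force on a finger pad.
Only numpy, scipy, OpenCV 4.12 (cv2) and the standard library are available. Lean on these libraries where they do the work, as an engineer would, in place of code of your own. Each camera call takes 0.05 s, during which the arm holds its last target. There are 200 camera calls.

TASK

Build up the sieve stack on the shaker for the next sample: the red sieve (finest) goes onto the steel receiver pan, the blue one on the red, the yellow one (coarsest) on the blue, and the white lid closes the top, every piece upright and fully seated in the one below. The green sieve is not needed: leave it, the jar, the brush and the sample box where they are.

Things in the scene. Friction and masses are not known exactly. Their poses are not given: they have to be found in the camera images.
- red_mid (a point): red sieve, finest cloth (smooth grey): ring frame 60 mm outside, 44 mm tall, wall 4 mm, open top, mouth 52 mm, cloth 22 mm below the rim. Point: on its axis, mid-band, 26 mm above its underside; z up. Its lowest 7 mm is a skirt (48 mm, tapering to 40 mm) that sinks into the mouth below until the 60 mm band rests on that rim, so a seated sieve adds 37 mm. Fingers under 7 mm above the underside meet the piece below. 90 g.
- blue_mid (a point): blue sieve, medium wire cloth: ring frame 60 mm outside, 44 mm tall, wall 4 mm, open top, mouth 52 mm, cloth 22 mm below the rim. Point: on its axis, mid-band, 26 mm above its underside; z up. Its lowest 7 mm is a skirt (48 mm, tapering to 40 mm) that sinks into the mouth below until the 60 mm band rests on that rim, so a seated sieve adds 37 mm. Fingers under 7 mm above the underside meet the piece below. 90 g.
- yellow_mid (a point): yellow sieve, coarse wire cloth: ring frame 60 mm outside, 44 mm tall, wall 4 mm, open top, mouth 52 mm, cloth 22 mm below the rim. Point: on its axis, mid-band, 26 mm above its underside; z up. Its lowest 7 mm is a skirt (48 mm, tapering to 40 mm) that sinks into the mouth below until the 60 mm band rests on that rim, so a seated sieve adds 37 mm. Fingers under 7 mm above the underside meet the piece below. 90 g.
- lid_knob (a point): Lid: white disc, 60 mm in diameter, with an upright black knob (22 mm diameter, 26 mm tall). Point: centre of the knob, 26 mm above the lid's underside and 13 mm below its top; z up. Lowest 7 mm: the same tapered skirt as on the sieves, which sinks into the mouth below; disc 7 to 13 mm and knob 13 to 39 mm above the underside. 60 g, stands knob up.
- pan_rim (a point): Steel receiver pan, 60 mm outside, 52 mm inside, 24 mm deep, locked on the round platform of the sieve shaker, a white bench machine (190 x 160 mm, fixed). Point: centre of the pan's open mouth, level with the rim, 96 mm above the bench; z up. It takes a sieve's skirt: the band then rests on the rim. Nothing else of the machine is above 82 mm.
- green_mid (a point): A green sieve of the same shape and size as the others, very coarse mesh; not needed, to be left alone. The point is on its axis, 26 mm above its underside.
- jar_mid (a point): Bystander: an amber sample jar with white cap, 52 mm in diameter, 75 mm tall; the point is its centre.
- brush_mid (a point): Bystander: a wooden sieve brush lying on the bench, about 135 mm long and 18 mm high; the point is near its middle, x runs along it to the bristle end.
- samplebox_mid (a point): Bystander: a closed clear plastic sample box with a black handle, 162 x 182 mm and 85 mm tall, 1.6 kg; the point is its centre.

How it is judged:
By the outcome, as a careful person would: the job done as asked, in the order asked, and still so for the second after the job is handed in, with the robot touching nothing.
It also fails if it takes over 93 s, if anything falls off the work surface, if the arm or the gripper's body presses on something with over 40 N, if the wrist force passes 120 N, or if a joint passes its speed limit or range.

## Working session

There is one attempt and no reset: what is moved stays moved. The work goes in short steps, Python scripts to look and compute and a tool call to move; the robot and the scene stay as the last step left them, time stands still between calls to the robot, and variables do not carry over. Pictures are saved under pics/ and viewed, at most 14 in all, crops included, and the job is handed in when it is done.

Besides the shell and the picture viewer there is one more tool, called after ">>>" as name(argument=value, ...) on one line, values as JSON. move_arm: Moves the arm, as the interface text tells. Its arguments: {"type":"object","properties":{"offset":{"type":"array","items":{"type":"array","items":{"type":"number"}}},"twist":{"type":"array","items":{"type":"array","items":{"type":"number"}}},"grip":{"type":"array","items":{"type":"number"}},"force":{"type":"number"}},"required":["offset","twist","grip"]}

```bash
mkdir -p pics; ls; cat > h.py <<'E'
import numpy as np, cv2
from scipy.spatial.transform import Rotation as R
from workcell import bot, viewer, finder
def pose(o):
    T=np.eye(4); T[:3,3]=o["ee_pos"]; T[:3,:3]=R.from_euler('xyz',o["tcp_rot"],degrees=True).as_matrix(); return T
def shot(name):
    o=bot.get_obs(); d=viewer.camera(name)
    if name=="wrist": d["T"]=pose(o)@np.array(d["tool_from_camera"])
    else:
        T=np.eye(4); T[:3,3]=d["position"]; a=np.array(d["attitude"])
        T[:3,:3]=a if a.shape==(3,3) else R.from_euler('xyz',a,degrees=True).as_matrix(); d["T"]=T
    return d
def save(d,n): cv2.imwrite(f"pics/{n}.png",d["color"][:,:,::-1])
def ray(d,px):
    f=240/np.tan(np.radians(d["vfov"])/2)
    K=np.array([[f,0,d["cx"]],[0,f,d["cy"]],[0,0,1.]])
    u=cv2.undistortPoints(np.array([[px]],float),K,np.array([d["k1"],0,0,0.]))[0,0]
    return np.array([u[0],u[1],1])
def at_z(d,px,z):
    v=d["T"][:3,:3]@ray(d,px); p=d["T"][:3,3]; return p+v*(z-p[2])/v[2]
E
python3 - <<'E'
from h import *
for n in("top","scene"):
    d=shot(n); save(d,n); print(n,d["position"],d["attitude"],d["vfov"],d["k1"],d["cx"],d["cy"])
    for t,z in dict(red_mid=.026,blue_mid=.026,yellow_mid=.026,green_mid=.026,lid_knob=.026,pan_rim=.096,jar_mid=.0375,brush_mid=.009,samplebox_mid=.0425).items():
        print(t,[(np.round(r["position"]).tolist(),round(r["p"],2),np.round(at_z(d,r["position"],z),3).tolist()) for r in finder.pinpoint(d,t)[:2]])
print(bot.get_obs())
E
```

```text
pics
top [ 0.36559315 -0.0154728   1.3253883 ] [-170.09430099    0.86895809  -91.38382276] 46.81976907565325 -0.14978561283228284 312.6815532157857 250.98686235932283
red_mid [([245.0, 311.0], 0.83, [0.455, 0.161, 0.026])]
blue_mid [([305.0, 306.0], 0.8, [0.462, 0.019, 0.026])]
yellow_mid [([355.0, 227.0], 0.56, [0.648, -0.104, 0.026])]
green_mid [([383.0, 310.0], 0.9, [0.448, -0.163, 0.026])]
lid_knob [([274.0, 223.0], 0.96, [0.663, 0.09, 0.026])]
pan_rim [([472.0, 313.0], 0.79, [0.431, -0.353, 0.096])]
jar_mid [([220.0, 209.0], 0.68, [0.699, 0.221, 0.038])]
brush_mid [([417.0, 213.0], 0.84, [0.684, -0.258, 0.009])]
samplebox_mid []
scene [ 1.21138249 -0.35949064  0.72757687] [-130.39451033    0.53486749   61.0079955 ] 53.02588200174643 -0.0718879236151409 318.7986878962023 249.0591900623226
red_mid [([359.0, 222.0], 0.83, [0.447, 0.167, 0.026])]
blue_mid [([307.0, 249.0], 0.85, [0.474, 0.012, 0.026])]
yellow_mid [([298.0, 322.0], 0.58, [0.655, -0.104, 0.026]), ([135.0, 271.0], 0.54, [0.353, -0.347, 0.026])]
green_mid [([228.0, 270.0], 0.81, [0.451, -0.169, 0.026])]
lid_knob [([382.
[... 339 characters left out ...]
1, [0.473, 0.151, 0.042])]
{'time': 1.0, 'q': array([-6.32550756e+01,  4.97718325e+00,  1.00795515e+01,  9.50996621e+01,
        1.00001664e-03,  8.99983040e+01]), 'qd': array([ 0.05842351,  0.04806033, -0.12165767, -0.04723965,  0.01334954,
        0.03511086]), 'joint_efforts': array([ 4.30550631e-05, -5.20104182e+01,  4.64868450e+01,  1.45195168e-03,
        3.17459330e-05,  1.28881686e-05]), 'ee_pos': array([ 0.24751488, -0.49115858,  0.25331261]), 'tcp_rot': array([ 1.79997294e+02, -9.99936535e-04,  2.67466204e+01]), 'wrist_force': array([-0.01311426,  0.7554945 ,  0.46688961]), 'torque': array([ 0.02400497,  0.00239621, -0.02651603]), 'grasp_force': 0.0, 'opening': 0.08521333148096169}
```

View pics/top.png

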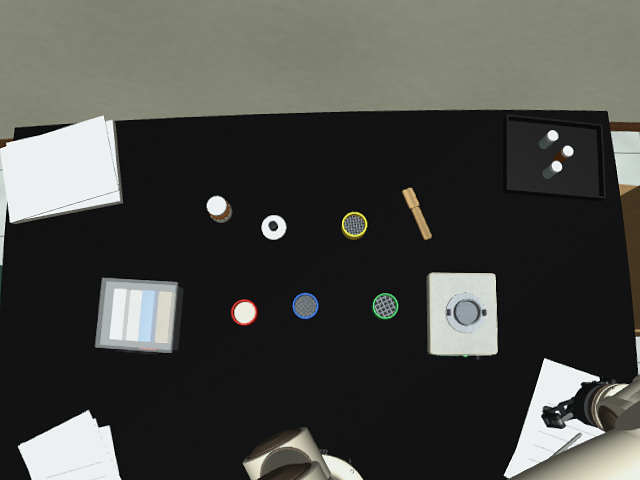

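View pics/scene.png

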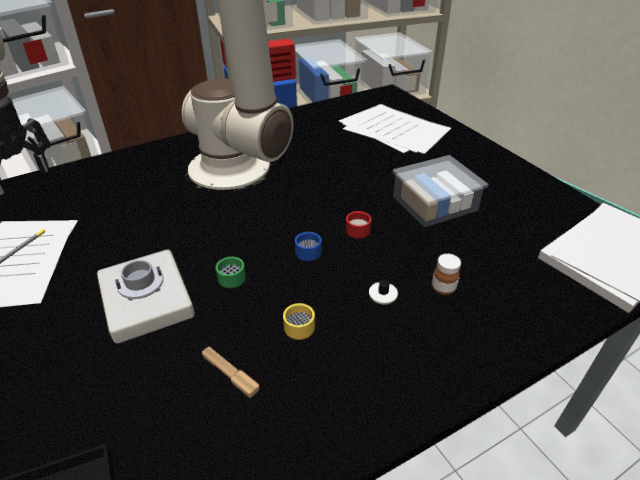

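>>> move_arm(offset=[[0, 0, 0], [0, 0, 0], [0, 0, 0], [0, 0, 0], [0, 0, 0]], twist=[[0, 0, -0.138], [0, 0, -0.138], [0, 0, -0.138], [0, 0, -0.138], [0, 0, -0.138]], grip=[1, 1, 1, 1, 1])

```text
time: 1.5
ee_pos: [0.2475, -0.4911, 0.2533]
tcp_rot: [-180.0, -0.0, 66.6]
wrist_force: [0.2, -0.6, 0.0]
opening: 0.0856
grasp_force: 0.0
```

>>> move_arm(offset=[[0, 0, 0], [0, 0, 0], [0, 0, 0]], twist=[[0, 0, -0.138], [0, 0, -0.138], [0, 0, -0.138]], grip=[1, 1, 1])

```text
time: 1.8
ee_pos: [0.2475, -0.4912, 0.2533]
tcp_rot: [-180.0, 0.0, 90.3]
wrist_force: [-0.8, -0.0, -0.3]
opening: 0.0854
grasp_force: 0.0
```

>>> move_arm(offset=[[3.5, 4, 0], [3.5, 4, 0], [3.5, 4, -1], [3.5, 4, -1], [0, 0, 0]], twist=[[0, 0, 0], [0, 0, 0], [0, 0, 0], [0, 0, 0], [0, 0, 0]], grip=[1, 1, 1, 1, 1])

```text
time: 2.3
ee_pos: [0.4004, -0.3573, 0.2729]
tcp_rot: [179.9, 0.0, 90.3]
wrist_force: [-0.1, 0.3, 1.8]
opening: 0.0851
grasp_force: 0.0
```

```bash
python3 - <<'E'
from h import *
o=bot.get_obs(); print(o["q"],o["ee_pos"],o["tcp_rot"],o["time"])
d=shot("wrist"); save(d,"w1"); print(np.round(d["tool_from_camera"],3),d["vfov"],d["k1"])
print([(r["position"],r["p"],at_z(d,r["position"],.096)) for r in finder.pinpoint(d,"pan_rim")])
E
```

```text
[-4.17799704e+01  3.50993610e+00  1.07205293e+01  9.71082587e+01
  6.77198169e-02  4.79077673e+01] [ 0.40036393 -0.35729805  0.27294536] [1.79878667e+02 1.83449599e-02 9.03123033e+01] 2.3
[[ 0.001 -0.949 -0.316  0.081]
 [ 1.     0.001 -0.    -0.001]
 [ 0.    -0.316  0.949 -0.121]
 [ 0.     0.     0.     1.   ]] 62.62025656569906 -0.028249319721512896
[([363.5, 202.3], 0.65, array([ 0.43314994, -0.34517299,  0.096     ]))]
```

View pics/w1.png

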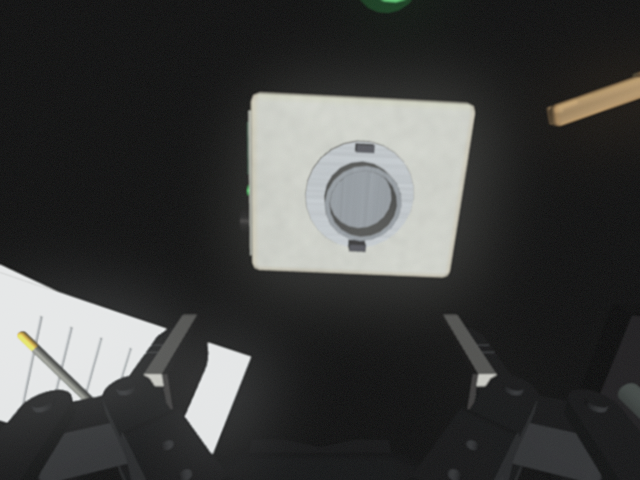

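```bash
cat >> h.py <<'E'
def rim(d,c,z,tol=.004,rmax=.045):
    f=240/np.tan(np.radians(d["vfov"])/2); K=np.array([[f,0,d["cx"]],[0,f,d["cy"]],[0,0,1.]])
    vv,uu=np.mgrid[0:480,0:640]; u=cv2.undistortPoints(np.stack([uu,vv],-1).reshape(-1,1,2).astype(float),K,np.array([d["k1"],0,0,0.]))[:,0]
    D=d["depth"].reshape(-1); P=np.c_[u*D[:,None],D]@d["T"][:3,:3].T+d["T"][:3,3]
    m=(D>0)&(abs(P[:,2]-z)<tol)&(np.hypot(*(P[:,:2]-c[:2]).T)<rmax); P=P[m]
    if len(P)<20: return None,len(P)
    (x,y),r=cv2.minEnclosingCircle(P[:,:2].astype(np.float32))
    return np.round([x,y,r,np.median(P[:,2])],4),len(P)
def look(thing,z,zr,name="wrist",pic=None):
    d=shot(name)
    if pic: save(d,pic)
    for r in finder.pinpoint(d,thing)[:2]:
        p=at_z(d,r["position"],z); print(thing,np.round(r["position"]),round(r["p"],2),np.round(p,4),"rim",rim(d,p,zr))
E
python3 -c "
from h import *
look('pan_rim',.096,.096)"
```

```text
pan_rim [365. 199.] 0.87 [ 0.4313 -0.345   0.096 ] rim (array([ 0.4331, -0.3465,  0.0301,  0.0958]), 1272)
pan_rim [634.  84.] 0.49 [ 0.6204 -0.2601  0.096 ] rim (None, 0)
```

>>> move_arm(offset=[[4.8, 0.5, 0], [4.8, 0.5, 0], [4.8, 0.5, 0], [4.8, 0.5, 0], [4.8, 0.5, 0]], twist=[[0, 0, 0], [0, 0, 0], [0, 0, 0], [0, 0, 0], [0, 0, 0]], grip=[1, 1, 1, 1, 1])

```text
time: 3.0
ee_pos: [0.4209, -0.1202, 0.2716]
tcp_rot: [180.0, 0.0, 89.8]
wrist_force: [1.7, -0.0, -0.5]
opening: 0.0856
grasp_force: 0.0
```

>>> move_arm(offset=[[4.8, 0.5, 0], [4.8, 0.5, 0], [4.8, 0.5, 1], [4.8, 0.5, 1], [4.8, 0.5, 2]], twist=[[0, 0, 0], [0, 0, 0], [0, 0, 0], [0, 0, 0], [0, 0, 0]], grip=[1, 1, 1, 1, 1])

```text
time: 3.5
ee_pos: [0.4469, 0.1182, 0.2331]
tcp_rot: [179.9, -0.0, 89.9]
wrist_force: [1.4, 0.0, -0.5]
opening: 0.0853
grasp_force: 0.0
```

>>> move_arm(offset=[[2, 0, 2], [0, 0, 0]], twist=[[0, 0, 0], [0, 0, 0]], grip=[1, 1])

```text
time: 3.7
ee_pos: [0.4456, 0.1381, 0.2096]
tcp_rot: [-179.8, 0.1, 90.1]
wrist_force: [-0.2, -0.1, -0.1]
opening: 0.0854
grasp_force: 0.0
```

```bash
python3 -c "
from h import *
print(bot.get_obs()['ee_pos'])
look('red_mid',.026,.044,pic='w2')"
```

```text
[0.4456213  0.13809923 0.20958116]
red_mid [328. 186.] 0.57 [0.4501 0.161  0.026 ] rim (array([0.4495, 0.1614, 0.0301, 0.0438]), 1364)
```

View pics/w2.png

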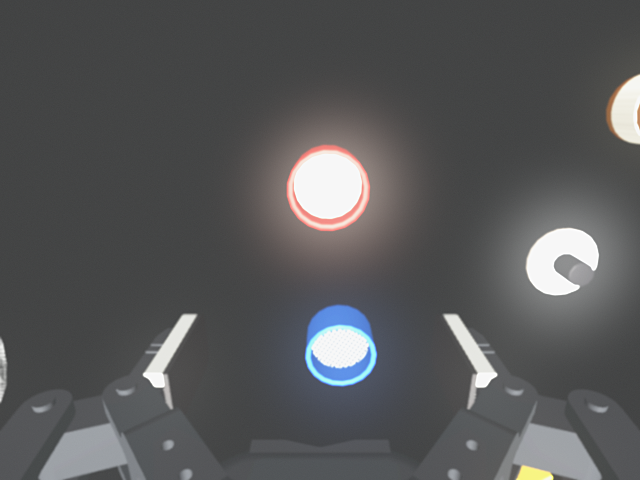

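>>> move_arm(offset=[[2.3, 0.4, 2], [0, 0, 5], [0, 0, 5], [0, 0, 4], [0, 0, 2]], twist=[[0, 0, 0], [0, 0, 0], [0, 0, 0], [0, 0, 0], [0, 0, 0]], grip=[1, 1, 1, 1, 1], force=40)

```text
time: 4.3
ee_pos: [0.4497, 0.158, 0.0301]
tcp_rot: [-179.9, 0.1, 89.8]
wrist_force: [-1.0, -0.2, 0.3]
opening: 0.0855
grasp_force: 0.0
```

>>> move_arm(offset=[[0, 0, 0], [0, 0, 0], [0, 0, 0], [0, 0, 0], [0, 0, 0]], twist=[[0, 0, 0], [0, 0, 0], [0, 0, 0], [0, 0, 0], [0, 0, 0]], grip=[0.5, 0.5, 0.5, 0.5, 0.5])

```text
time: 4.8
ee_pos: [0.4517, 0.1604, 0.0344]
tcp_rot: [179.8, -0.0, 90.0]
wrist_force: [0.6, -3.0, 5.9]
opening: 0.0595
grasp_force: 43.7
```

>>> move_arm(offset=[[0, 0, -2], [0, 0, -4], [-2, 0, -5], [-4, 0, -5], [-4.8, -0.2, -1]], twist=[[0, 0, 0], [0, 0, 0], [0, 0, 0], [0, 0, 0], [0, 0, 0]], grip=[0.5, 0.5, 0.5, 0.5, 0.5])

```text
time: 5.3
ee_pos: [0.45, 0.063, 0.1932]
tcp_rot: [179.6, -0.1, 90.2]
wrist_force: [0.9, -0.4, -1.0]
opening: 0.0592
grasp_force: 43.6
```

>>> move_arm(offset=[[-4.8, -0.2, 0], [-4.8, -0.2, 0], [-4.8, -0.2, 0], [-4.8, -0.2, 0], [-4.8, -0.2, 0]], twist=[[0, 0, 0], [0, 0, 0], [0, 0, 0], [0, 0, 0], [0, 0, 0]], grip=[0.5, 0.5, 0.5, 0.5, 0.5])

```text
time: 5.8
ee_pos: [0.4382, -0.1794, 0.1889]
tcp_rot: [179.9, 0.0, 90.0]
wrist_force: [0.8, -0.2, -0.3]
opening: 0.0593
grasp_force: 43.6
```

>>> move_arm(offset=[[-4.8, -0.2, 0], [-4.8, -0.2, 0], [-4, -0.2, 0], [0, 0, 0], [0, 0, 0]], twist=[[0, 0, 0], [0, 0, 0], [0, 0, 0], [0, 0, 0], [0, 0, 0]], grip=[0.5, 0.5, 0.5, 0.5, 0.5])

```text
time: 6.3
ee_pos: [0.4322, -0.3141, 0.1881]
tcp_rot: [-180.0, -0.0, 89.9]
wrist_force: [-0.5, -0.1, -0.9]
opening: 0.0597
grasp_force: 43.6
```

```bash
python3 - <<'E'
from h import *
o=bot.get_obs(); print(o["ee_pos"],o["tcp_rot"],o["opening"],o["time"])
d=shot("wrist"); save(d,"w3")
for z in (.205,.21,.215,.22,.225,.23): print(z,rim(d,o["ee_pos"],z,.003,.06))
print(rim(d,[.433,-.3465],.096))
E
```

```text
[ 0.4322327  -0.31406937  0.18811828] [-1.79986677e+02 -2.59965111e-02  8.98969042e+01] 0.059685890522798955 6.3
0.205 (array([ 0.4309, -0.3077,  0.0435,  0.2051]), 1196)
0.21 (array([ 0.4304, -0.3078,  0.0487,  0.2087]), 1389)
0.215 (array([ 0.4316, -0.3026,  0.0583,  0.2161]), 1778)
0.22 (array([ 0.4322, -0.3025,  0.0589,  0.2204]), 3446)
0.225 (array([ 0.4323, -0.3137,  0.06  ,  0.2253]), 9077)
0.23 (array([ 0.4322, -0.314 ,  0.0601,  0.2288]), 5320)
(None, 0)
```

View pics/w3.png

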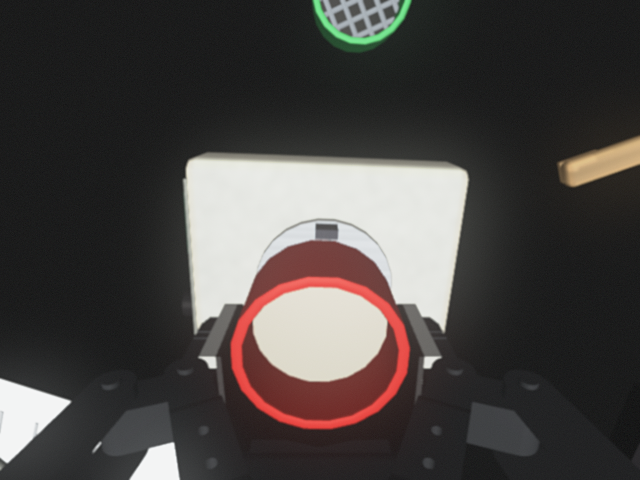

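>>> move_arm(offset=[[-3.2, 0.1, 0], [0, 0, 2], [0, 0, 2], [0, 0, 1.5], [0, 0, 0]], twist=[[0, 0, 0], [0, 0, 0], [0, 0, 0], [0, 0, 0], [0, 0, 0]], grip=[0.5, 0.5, 0.5, 0.5, 0.5])

```text
time: 6.85
ee_pos: [0.4331, -0.3439, 0.1313]
tcp_rot: [-179.9, -0.1, 90.1]
wrist_force: [-0.0, -0.7, -0.8]
opening: 0.0596
grasp_force: 43.6
```

>>> move_arm(offset=[[0, 0, 0.4], [0, 0, 0.3], [0, 0, 0.1], [0, 0, 0]], twist=[[0, 0, 0], [0, 0, 0], [0, 0, 0], [0, 0, 0]], grip=[0.5, 0.5, 0.5, 0.5])

```text
time: 7.25
ee_pos: [0.4338, -0.3457, 0.1258]
tcp_rot: [179.9, 0.0, 90.0]
wrist_force: [0.4, -1.2, -0.3]
opening: 0.0593
grasp_force: 43.7
```

>>> move_arm(offset=[[0, 0, 0.2], [0, 0, 0.1], [0, 0, 0]], twist=[[0, 0, 0], [0, 0, 0], [0, 0, 0]], grip=[0.5, 0.5, 0.5])

```text
time: 7.55
ee_pos: [0.4341, -0.3465, 0.1234]
tcp_rot: [179.9, 0.2, 90.0]
wrist_force: [1.2, -4.9, 4.9]
opening: 0.0594
grasp_force: 44.1
```

>>> move_arm(offset=[[0, 0, 0.1], [0, 0, 0.1], [0, 0, 0]], twist=[[0, 0, 0], [0, 0, 0], [0, 0, 0]], grip=[0.5, 0.5, 0.5])

```text
time: 7.85
ee_pos: [0.4342, -0.3466, 0.1233]
tcp_rot: [179.8, 0.2, 90.0]
wrist_force: [-3.3, -0.6, 19.4]
opening: 0.0598
grasp_force: 45.3
```

>>> move_arm(offset=[[0, 0, 0], [0, 0, 0], [0, 0, 0], [0, 0, -3], [0, 0, -4]], twist=[[0, 0, 0], [0, 0, 0], [0, 0, 0], [0, 0, 0], [0, 0, 0]], grip=[1, 1, 1, 1, 1])

```text
time: 8.35
ee_pos: [0.4325, -0.3446, 0.1884]
tcp_rot: [-179.8, -0.2, 90.0]
wrist_force: [0.6, -0.3, 0.5]
opening: 0.086
grasp_force: 0.0
```

>>> move_arm(offset=[[2, 0.3, -3], [4.8, 0.4, 0], [4.8, 0.4, 0], [4.8, 0.4, 0], [4.8, 0.4, 0]], twist=[[0, 0, 0], [0, 0, 0], [0, 0, 0], [0, 0, 0], [0, 0, 0]], grip=[1, 1, 1, 1, 1])

```text
time: 8.85
ee_pos: [0.4522, -0.1317, 0.2198]
tcp_rot: [-180.0, -0.0, 90.0]
wrist_force: [0.8, -0.6, 1.5]
opening: 0.0854
grasp_force: 0.0
```

>>> move_arm(offset=[[4.8, 0.4, 0], [4.8, 0.4, 0], [4.2, 0.4, 0], [0, 0, 0]], twist=[[0, 0, 0], [0, 0, 0], [0, 0, 0], [0, 0, 0]], grip=[1, 1, 1, 1])

```text
time: 9.25
ee_pos: [0.4644, 0.0086, 0.2197]
tcp_rot: [-180.0, -0.1, 90.3]
wrist_force: [-0.4, 0.1, 0.0]
opening: 0.0856
grasp_force: 0.0
```

```bash
python3 -c "
from h import *
print(bot.get_obs()['ee_pos'])
look('blue_mid',.026,.044)
d=shot('top'); print('red',rim(d,[.433,-.3465],.133)); cv2.imwrite('pics/t2.png',cv2.resize(d['color'][230:380,380:560,::-1],None,fx=4,fy=4))"
```

```text
[0.46444832 0.00862848 0.21973274]
blue_mid [317. 203.] 0.89 [0.4605 0.016  0.026 ] rim (array([0.4616, 0.0189, 0.0302, 0.0438]), 1252)
red (array([ 0.4347, -0.3428,  0.0304,  0.1335]), 162)
```

View pics/t2.png

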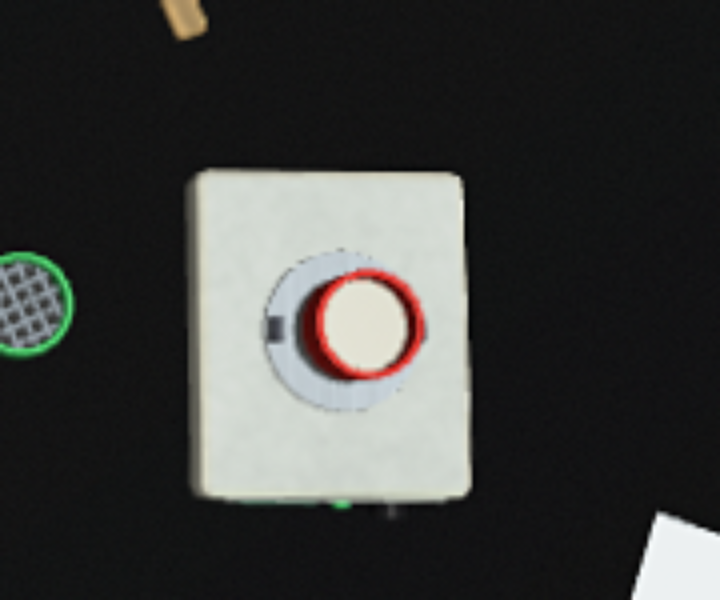

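>>> move_arm(offset=[[1.0, -0.3, 2], [0, 0, 5], [0, 0, 5], [0, 0, 4.5], [0, 0, 2]], twist=[[0, 0, 0], [0, 0, 0], [0, 0, 0], [0, 0, 0], [0, 0, 0]], grip=[1, 1, 1, 1, 1])

```text
time: 9.9
ee_pos: [0.4591, 0.0129, 0.0307]
tcp_rot: [-179.7, 0.0, 89.9]
wrist_force: [-1.0, -0.1, 0.3]
opening: 0.0851
grasp_force: 0.0
```

>>> move_arm(offset=[[0, 0, 0], [0, 0, 0], [0, 0, 0], [0, 0, 0], [0, 0, 0]], twist=[[0, 0, 0], [0, 0, 0], [0, 0, 0], [0, 0, 0], [0, 0, 0]], grip=[1, 0.5, 0.5, 0.5, 0.5])

```text
time: 10.4
ee_pos: [0.4631, 0.0142, 0.0374]
tcp_rot: [179.8, 0.0, 90.0]
wrist_force: [-0.9, -2.4, 7.5]
opening: 0.0584
grasp_force: 43.4
```

>>> move_arm(offset=[[0, 0, 0], [0, 0, -2], [0, 0, -3], [0, 0, -4], [0, 0, -4]], twist=[[0, 0, 0], [0, 0, 0], [0, 0, 0], [0, 0, 0], [0, 0, 0]], grip=[0.5, 0.5, 0.5, 0.5, 0.5])

```text
time: 10.9
ee_pos: [0.4614, 0.0145, 0.1673]
tcp_rot: [180.0, -0.0, 90.0]
wrist_force: [0.8, 0.2, -0.5]
opening: 0.0584
grasp_force: 43.1
```

```bash
cat >> h.py <<'E'
def held(lo,hi):
    o=bot.get_obs(); d=shot("wrist"); hsv=cv2.cvtColor(d["color"],cv2.COLOR_RGB2HSV)
    m=cv2.inRange(hsv,lo,hi); d["depth"]=np.where(m>0,d["depth"],0)
    t=o["ee_pos"]
    for z in np.arange(-.005,.025,.003): print(round(z,3),rim(d,t,t[2]+z,.0015,.045))
    print(t)
E
python3 -c "
from h import *
held((100,90,60),(130,255,255))"
```

```text
-0.005 (array([0.46  , 0.0228, 0.0304, 0.1624]), 1269)
-0.002 (array([0.461 , 0.0182, 0.0319, 0.1654]), 1355)
0.001 (array([0.4597, 0.0177, 0.0324, 0.1683]), 1460)
0.004 (array([0.4598, 0.0185, 0.0313, 0.1715]), 1767)
0.007 (array([0.46  , 0.0196, 0.0304, 0.1736]), 1610)
0.01 (None, 9)
0.013 (None, 0)
0.016 (None, 0)
0.019 (None, 0)
0.022 (None, 0)
[0.46135995 0.01449892 0.16734413]
```

>>> move_arm(offset=[[-2, 0, -3], [-4.8, -0.3, 0], [-4.8, -0.4, 0], [-4.8, -0.4, 0], [-4.8, -0.4, 0]], twist=[[0, 0, 0], [0, 0, 0], [0, 0, 0], [0, 0, 0], [0, 0, 0]], grip=[0.5, 0.5, 0.5, 0.5, 0.5])

```text
time: 11.45
ee_pos: [0.4463, -0.1994, 0.1961]
tcp_rot: [179.9, 0.0, 90.0]
wrist_force: [1.1, -0.5, -0.2]
opening: 0.0582
grasp_force: 43.2
```

>>> move_arm(offset=[[-4.8, -0.4, 0], [-4.8, -0.4, 0], [-4, -0.4, 0], [0, 0, 0], [0, 0, 0]], twist=[[0, 0, 0], [0, 0, 0], [0, 0, 0], [0, 0, 0], [0, 0, 0]], grip=[0.5, 0.5, 0.5, 0.5, 0.5])

```text
time: 11.95
ee_pos: [0.4342, -0.3342, 0.1953]
tcp_rot: [180.0, -0.0, 89.9]
wrist_force: [0.5, -0.1, -1.2]
opening: 0.0582
grasp_force: 43.2
```

>>> move_arm(offset=[[-1.7, 0, 0], [0, 0, 0], [0, 0, 1.2], [0, 0, 0.8], [0, 0, 0]], twist=[[0, 0, 0], [0, 0, 0], [0, 0, 0], [0, 0, 0], [0, 0, 0]], grip=[0.5, 0.5, 0.5, 0.5, 0.5])

```text
time: 12.45
ee_pos: [0.4341, -0.3494, 0.1732]
tcp_rot: [-179.9, -0.1, 90.0]
wrist_force: [-0.4, -0.1, -0.6]
opening: 0.0579
grasp_force: 43.2
```

>>> move_arm(offset=[[0, 0, 0.5], [0, 0, 0.4], [0, 0, 0.2], [0, 0, 0.2], [0, 0, 0]], twist=[[0, 0, 0], [0, 0, 0], [0, 0, 0], [0, 0, 0], [0, 0, 0]], grip=[0.5, 0.5, 0.5, 0.5, 0.5])

```text
time: 12.95
ee_pos: [0.4345, -0.3504, 0.1634]
tcp_rot: [179.9, 0.0, 90.0]
wrist_force: [-2.7, 2.1, 7.5]
opening: 0.0584
grasp_force: 43.9
```

>>> move_arm(offset=[[0, 0, 0.1], [0, 0, 0.1], [0, 0, 0]], twist=[[0, 0, 0], [0, 0, 0], [0, 0, 0]], grip=[0.5, 0.5, 0.5])

```text
time: 13.25
ee_pos: [0.4345, -0.3504, 0.1633]
tcp_rot: [179.9, 0.1, 90.0]
wrist_force: [-6.8, 5.8, 19.7]
opening: 0.058
grasp_force: 45.0
```

>>> move_arm(offset=[[0, 0, 0], [0, 0, 0], [0, 0, 0], [0, 0, -3], [0, 0, -4]], twist=[[0, 0, 0], [0, 0, 0], [0, 0, 0], [0, 0, 0], [0, 0, 0]], grip=[1, 1, 1, 1, 1])

```text
time: 13.75
ee_pos: [0.4338, -0.3499, 0.2286]
tcp_rot: [-179.8, -0.2, 90.0]
wrist_force: [0.1, -0.3, 1.1]
opening: 0.0853
grasp_force: 0.0
```

>>> move_arm(offset=[[3, 3, -1], [3.5, 3.5, 0], [3.5, 3.5, 0], [3.5, 3.5, 0], [3.5, 3.5, 0]], twist=[[0, 0, 0], [0, 0, 0], [0, 0, 0], [0, 0, 0], [0, 0, 0]], grip=[1, 1, 1, 1, 1])

```text
time: 14.25
ee_pos: [0.6057, -0.1789, 0.2398]
tcp_rot: [-180.0, 0.0, 90.0]
wrist_force: [0.2, -1.6, -0.1]
opening: 0.0852
grasp_force: 0.0
```

>>> move_arm(offset=[[3.5, 3.2, 1], [2, 2, 1], [0, 0, 0]], twist=[[0, 0, 0], [0, 0, 0], [0, 0, 0]], grip=[1, 1, 1])

```text
time: 14.55
ee_pos: [0.6581, -0.1222, 0.2167]
tcp_rot: [-179.8, -0.1, 90.2]
wrist_force: [-0.3, 0.4, -1.8]
opening: 0.0858
grasp_force: 0.0
```

```bash
python3 -c "
from h import *
print(bot.get_obs()['ee_pos'],bot.get_obs()['q'])
look('yellow_mid',.026,.044,pic='w4')
d=shot('top'); print('blue',rim(d,[.433,-.3465],.170))"
```

```text
[ 0.65811362 -0.1221729   0.21668373] [-1.05296617e+01  2.18153454e+01  2.60116390e+01  9.44109636e+01
  3.29171958e-02  7.92494792e+01]
yellow_mid [314. 187.] 0.84 [ 0.6512 -0.101   0.026 ] rim (array([ 0.6508, -0.1013,  0.0301,  0.0438]), 1298)
blue (array([ 0.4343, -0.344 ,  0.0309,  0.1708]), 173)
```

View pics/w4.png

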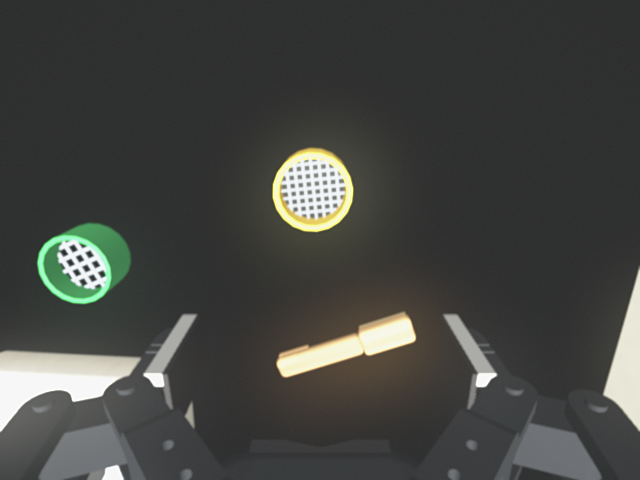

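>>> move_arm(offset=[[2.2, -0.7, 2], [0, 0, 5], [0, 0, 5], [0, 0, 4], [0, 0, 2]], twist=[[0, 0, 0], [0, 0, 0], [0, 0, 0], [0, 0, 0], [0, 0, 0]], grip=[1, 1, 1, 1, 1])

```text
time: 15.2
ee_pos: [0.6471, -0.1045, 0.0366]
tcp_rot: [-179.8, -0.0, 89.9]
wrist_force: [-0.4, -0.0, -0.1]
opening: 0.0852
grasp_force: 0.0
```

>>> move_arm(offset=[[0, 0, 0], [0, 0, 0], [0, 0, 0], [0, 0, 0], [0, 0, 0]], twist=[[0, 0, 0], [0, 0, 0], [0, 0, 0], [0, 0, 0], [0, 0, 0]], grip=[1, 0.5, 0.5, 0.5, 0.5])

```text
time: 15.7
ee_pos: [0.6509, -0.1041, 0.0433]
tcp_rot: [179.8, 0.1, 90.0]
wrist_force: [-2.4, -1.7, 7.6]
opening: 0.0579
grasp_force: 43.6
```

>>> move_arm(offset=[[0, 0, 0], [0, 0, -2], [0, 0, -3], [0, 0, -4], [0, 0, -4]], twist=[[0, 0, 0], [0, 0, 0], [0, 0, 0], [0, 0, 0], [0, 0, 0]], grip=[0.5, 0.5, 0.5, 0.5, 0.5])

```text
time: 16.2
ee_pos: [0.6494, -0.1035, 0.1727]
tcp_rot: [179.9, 0.0, 90.0]
wrist_force: [0.5, 0.9, 0.1]
opening: 0.0583
grasp_force: 43.3
```

>>> move_arm(offset=[[0, 0, -5], [0, 0, -4], [0, 0, 0]], twist=[[0, 0, 0], [0, 0, 0], [0, 0, 0]], grip=[0.5, 0.5, 0.5])

```text
time: 16.5
ee_pos: [0.6508, -0.1038, 0.2688]
tcp_rot: [179.3, 0.1, 90.0]
wrist_force: [0.4, 0.4, -0.7]
opening: 0.058
grasp_force: 43.4
```

```bash
python3 -c "
from h import *
held((20,90,60),(38,255,255))"
```

```text
-0.005 (array([ 0.6493, -0.1025,  0.032 ,  0.2638]), 1306)
-0.002 (array([ 0.6494, -0.1017,  0.0314,  0.2671]), 1629)
0.001 (array([ 0.6495, -0.1006,  0.0304,  0.2692]), 2483)
0.004 (None, 16)
0.007 (None, 0)
0.01 (None, 0)
0.013 (None, 0)
0.016 (None, 0)
0.019 (None, 0)
0.022 (None, 0)
[ 0.65077738 -0.10375202  0.26879212]
```

>>> move_arm(offset=[[-3.5, -3.1, 0], [-3.5, -3.1, 0], [-3.5, -3.1, 0], [-3.5, -3.1, 0], [-3.5, -3.1, 0]], twist=[[0, 0, 0], [0, 0, 0], [0, 0, 0], [0, 0, 0], [0, 0, 0]], grip=[0.5, 0.5, 0.5, 0.5, 0.5])

```text
time: 17.05
ee_pos: [0.4928, -0.2794, 0.2596]
tcp_rot: [-180.0, -0.0, 90.0]
wrist_force: [0.4, 0.3, -0.9]
opening: 0.0583
grasp_force: 43.5
```

>>> move_arm(offset=[[-3.5, -3.1, 0], [-3, -2.6, 1], [0, 0, 1], [0, 0, 0]], twist=[[0, 0, 0], [0, 0, 0], [0, 0, 0], [0, 0, 0]], grip=[0.5, 0.5, 0.5, 0.5])

```text
time: 17.45
ee_pos: [0.4364, -0.3437, 0.2383]
tcp_rot: [-179.9, -0.1, 89.9]
wrist_force: [-0.2, 0.0, -0.7]
opening: 0.0584
grasp_force: 43.5
```

>>> move_arm(offset=[[-0.5, -0.1, 0], [0, 0, 1.0], [0, 0, 0.9], [0, 0, 0.3], [0, 0, 0]], twist=[[0, 0, 0], [0, 0, 0], [0, 0, 0], [0, 0, 0], [0, 0, 0]], grip=[0.5, 0.5, 0.5, 0.5, 0.5])

```text
time: 17.95
ee_pos: [0.4366, -0.3479, 0.2172]
tcp_rot: [-179.9, -0.0, 90.0]
wrist_force: [0.1, 0.7, -1.2]
opening: 0.0582
grasp_force: 43.5
```

>>> move_arm(offset=[[0, 0, 0.4], [0, 0, 0.3], [0, 0, 0.2], [0, 0, 0]], twist=[[0, 0, 0], [0, 0, 0], [0, 0, 0], [0, 0, 0]], grip=[0.5, 0.5, 0.5, 0.5])

```text
time: 18.35
ee_pos: [0.4364, -0.3484, 0.2088]
tcp_rot: [-180.0, -0.0, 90.0]
wrist_force: [-0.0, -1.3, -1.2]
opening: 0.0583
grasp_force: 43.5
```

>>> move_arm(offset=[[0, 0, 0.2], [0, 0, 0.1], [0, 0, 0.1], [0, 0, 0]], twist=[[0, 0, 0], [0, 0, 0], [0, 0, 0], [0, 0, 0]], grip=[0.5, 0.5, 0.5, 0.5])

```text
time: 18.75
ee_pos: [0.4366, -0.3486, 0.2063]
tcp_rot: [179.9, 0.1, 90.0]
wrist_force: [-0.7, 1.5, 5.9]
opening: 0.0582
grasp_force: 44.1
```

>>> move_arm(offset=[[0, 0, 0.1], [0, 0, 0]], twist=[[0, 0, 0], [0, 0, 0]], grip=[0.5, 0.5])

```text
time: 18.95
ee_pos: [0.4366, -0.3486, 0.2062]
tcp_rot: [179.9, 0.1, 90.0]
wrist_force: [-3.5, 1.8, 12.6]
opening: 0.0582
grasp_force: 44.7
```

>>> move_arm(offset=[[0, 0, 0], [0, 0, 0], [0, 0, 0], [0, 0, -3], [0, 0, -4]], twist=[[0, 0, 0], [0, 0, 0], [0, 0, 0], [0, 0, 0], [0, 0, 0]], grip=[1, 1, 1, 1, 1])

```text
time: 19.45
ee_pos: [0.4359, -0.3479, 0.2727]
tcp_rot: [-179.8, -0.2, 90.0]
wrist_force: [0.5, -0.8, 0.8]
opening: 0.0856
grasp_force: 0.0
```

>>> move_arm(offset=[[4.4, 2.4, 0], [4.4, 2.4, 0], [4.4, 2.4, 0], [4.4, 2.4, 0], [4.4, 2.4, 0]], twist=[[0, 0, 0], [0, 0, 0], [0, 0, 0], [0, 0, 0], [0, 0, 0]], grip=[1, 1, 1, 1, 1])

```text
time: 19.95
ee_pos: [0.5569, -0.1271, 0.274]
tcp_rot: [180.0, 0.0, 90.0]
wrist_force: [0.4, -1.0, -0.4]
opening: 0.0852
grasp_force: 0.0
```

>>> move_arm(offset=[[4.4, 2.4, 1], [4.4, 2.4, 1], [4.4, 2.4, 2], [4.4, 2.4, 2], [2, 0.4, 0]], twist=[[0, 0, 0], [0, 0, 0], [0, 0, 0], [0, 0, 0], [0, 0, 0]], grip=[1, 1, 1, 1, 1])

```text
time: 20.45
ee_pos: [0.6522, 0.062, 0.213]
tcp_rot: [-179.7, -0.0, 90.1]
wrist_force: [-0.4, -0.6, -1.2]
opening: 0.0853
grasp_force: 0.0
```

>>> move_arm(offset=[[0, 0, 0]], twist=[[0, 0, 0]], grip=[1])

```text
time: 20.55
ee_pos: [0.6518, 0.0616, 0.2155]
tcp_rot: [-179.8, -0.0, 90.2]
wrist_force: [-0.0, -0.1, -0.8]
opening: 0.0851
grasp_force: 0.0
```

```bash
python3 -c "
from h import *
print(bot.get_obs()['ee_pos'])
look('lid_knob',.026,.013,pic='w5')
look('lid_knob',.026,.039)
d=shot('top'); print('yellow',rim(d,[.433,-.3465],.207))"
```

```text
[0.65181594 0.06160476 0.21547271]
lid_knob [326. 176.] 0.9 [0.6549 0.0918 0.026 ] rim (array([0.6556, 0.0924, 0.0301, 0.013 ]), 3438)
lid_knob [323. 172.] 0.57 [0.6531 0.0918 0.026 ] rim (array([0.6554, 0.0925, 0.0111, 0.039 ]), 633)
yellow (array([ 0.4355, -0.3444,  0.0301,  0.2078]), 180)
```

View pics/w5.png

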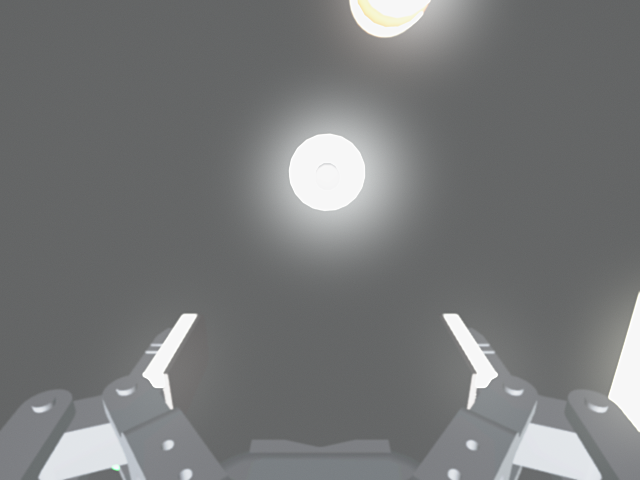

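>>> move_arm(offset=[[3.1, 0.4, 2], [0, 0, 5], [0, 0, 5], [0, 0, 4], [0, 0, 1.5]], twist=[[0, 0, 0], [0, 0, 0], [0, 0, 0], [0, 0, 0], [0, 0, 0]], grip=[0.8, 0.8, 0.8, 0.8, 0.8])

```text
time: 21.3
ee_pos: [0.6534, 0.0883, 0.0383]
tcp_rot: [-179.7, 0.0, 89.9]
wrist_force: [-0.3, 0.8, -0.3]
opening: 0.0682
grasp_force: 0.0
```

>>> move_arm(offset=[[0, 0, 0], [0, 0, 0], [0, 0, 0]], twist=[[0, 0, 0], [0, 0, 0], [0, 0, 0]], grip=[0.7, 0.7, 0.7])

```text
time: 21.6
ee_pos: [0.6573, 0.0896, 0.0456]
tcp_rot: [179.8, -0.0, 90.0]
wrist_force: [0.3, 0.1, 0.3]
opening: 0.0594
grasp_force: 0.0
```

>>> move_arm(offset=[[0.3, -0.1, 0.4], [0, 0, 0.3], [0, 0, 0]], twist=[[0, 0, 0], [0, 0, 0], [0, 0, 0]], grip=[0.6, 0.6, 0.6])

```text
time: 21.9
ee_pos: [0.6545, 0.0928, 0.0353]
tcp_rot: [-180.0, 0.0, 90.0]
wrist_force: [-0.1, 0.3, -0.5]
opening: 0.0512
grasp_force: 0.0
```

>>> move_arm(offset=[[0, 0, 0], [0, 0, 0], [0, 0, 0], [0, 0, 0], [0, 0, 0]], twist=[[0, 0, 0], [0, 0, 0], [0, 0, 0], [0, 0, 0], [0, 0, 0]], grip=[0.2, 0.1, 0.1, 0.1, 0.1])

```text
time: 22.4
ee_pos: [0.6548, 0.0927, 0.0358]
tcp_rot: [180.0, -0.0, 90.0]
wrist_force: [0.3, -0.2, 2.7]
opening: 0.0208
grasp_force: 39.2
```

>>> move_arm(offset=[[0, 0, -2], [0, 0, -4], [0, 0, -5], [0, 0, -5], [0, 0, -5]], twist=[[0, 0, 0], [0, 0, 0], [0, 0, 0], [0, 0, 0], [0, 0, 0]], grip=[0.1, 0.1, 0.1, 0.1, 0.1])

```text
time: 22.9
ee_pos: [0.6542, 0.0926, 0.2473]
tcp_rot: [-180.0, 0.0, 90.0]
wrist_force: [0.7, -0.1, -1.1]
opening: 0.0208
grasp_force: 39.2
```

>>> move_arm(offset=[[-2, -1, -4], [-4.2, -2.2, 0], [-4.2, -2.2, 0], [-4.2, -2.2, 0], [-4.2, -2.2, 0]], twist=[[0, 0, 0], [0, 0, 0], [0, 0, 0], [0, 0, 0], [0, 0, 0]], grip=[0.1, 0.1, 0.1, 0.1, 0.1])

```text
time: 23.4
ee_pos: [0.5555, -0.0967, 0.2853]
tcp_rot: [-180.0, 0.0, 90.0]
wrist_force: [0.5, -1.8, 0.1]
opening: 0.0211
grasp_force: 39.4
```

>>> move_arm(offset=[[-4.2, -2.2, 0], [-4.2, -2.2, 0], [-4.2, -2.2, 0], [-4.2, -2.2, 0], [-4.2, -2.2, 0]], twist=[[0, 0, 0], [0, 0, 0], [0, 0, 0], [0, 0, 0], [0, 0, 0]], grip=[0.1, 0.1, 0.1, 0.1, 0.1])

```text
time: 23.9
ee_pos: [0.4454, -0.3068, 0.2854]
tcp_rot: [180.0, -0.0, 90.0]
wrist_force: [1.6, -0.9, -0.8]
opening: 0.0204
grasp_force: 39.4
```

>>> move_arm(offset=[[0, 0, 0], [0, 0, 0]], twist=[[0, 0, 0], [0, 0, 0]], grip=[0.1, 0.1])

```text
time: 24.1
ee_pos: [0.446, -0.3062, 0.2852]
tcp_rot: [-180.0, -0.0, 89.8]
wrist_force: [0.4, 0.6, -1.1]
opening: 0.0208
grasp_force: 39.4
```

```bash
python3 - <<'E'
from h import *
o=bot.get_obs(); t=o["ee_pos"]; print(t,o["tcp_rot"])
d=shot("wrist"); save(d,"w6")
for z in (-.03,-.026,-.0235,-.021,-.018): print(z,rim(d,t,t[2]+z,.0013,.036))
print(rim(d,[.435,-.346],.207))
E
```

```text
[ 0.44597177 -0.30624435  0.28521642] [-1.79980775e+02 -2.36865922e-02  8.98483990e+01]
-0.03 (None, 1)
-0.026 (array([ 0.4453, -0.2985,  0.0289,  0.2594]), 255)
-0.0235 (array([ 0.4448, -0.3064,  0.0302,  0.2624]), 5255)
-0.021 (array([ 0.4447, -0.3055,  0.0294,  0.2632]), 1589)
-0.018 (array([ 0.4446, -0.2956,  0.017 ,  0.2673]), 234)
(None, 0)
```

View pics/w6.png

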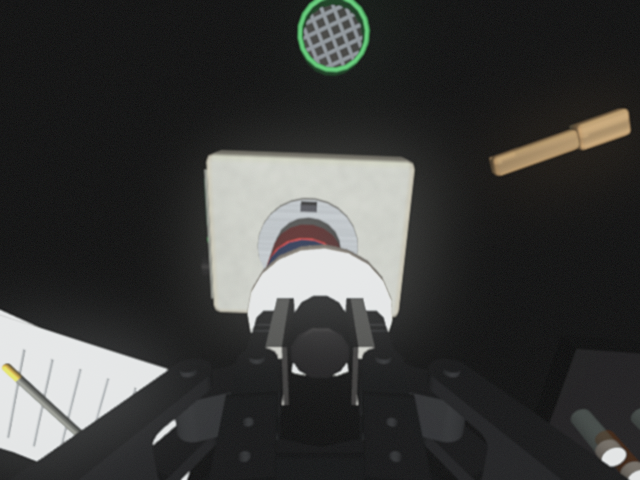

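>>> move_arm(offset=[[-2, -0.5, 0], [-2, -0.4, 0], [0, 0, 1.5], [0, 0, 1.5], [0, 0, 0]], twist=[[0, 0, 0], [0, 0, 0], [0, 0, 0], [0, 0, 0], [0, 0, 0]], grip=[0.1, 0.1, 0.1, 0.1, 0.1])

```text
time: 24.65
ee_pos: [0.438, -0.3439, 0.2534]
tcp_rot: [-179.9, -0.1, 90.1]
wrist_force: [0.2, -0.3, -1.4]
opening: 0.0202
grasp_force: 39.4
```

>>> move_arm(offset=[[0, 0, 0.6], [0, 0, 0.5], [0, 0, 0.3], [0, 0, 0.2], [0, 0, 0]], twist=[[0, 0, 0], [0, 0, 0], [0, 0, 0], [0, 0, 0], [0, 0, 0]], grip=[0.1, 0.1, 0.1, 0.1, 0.1])

```text
time: 25.15
ee_pos: [0.4377, -0.3453, 0.2394]
tcp_rot: [-180.0, -0.0, 90.0]
wrist_force: [0.4, 0.1, -1.0]
opening: 0.0204
grasp_force: 39.4
```

>>> move_arm(offset=[[0, 0, 0.2], [0, 0, 0.1], [0, 0, 0.1], [0, 0, 0]], twist=[[0, 0, 0], [0, 0, 0], [0, 0, 0], [0, 0, 0]], grip=[0.1, 0.1, 0.1, 0.1])

```text
time: 25.55
ee_pos: [0.4377, -0.3454, 0.2357]
tcp_rot: [180.0, 0.0, 90.0]
wrist_force: [-0.6, -0.4, 1.0]
opening: 0.0205
grasp_force: 39.4
```

>>> move_arm(offset=[[0, 0, 0.1], [0, 0, 0]], twist=[[0, 0, 0], [0, 0, 0]], grip=[0.1, 0.1])

```text
time: 25.75
ee_pos: [0.4377, -0.3455, 0.2357]
tcp_rot: [179.9, 0.1, 90.0]
wrist_force: [-1.1, 1.2, 8.0]
opening: 0.0205
grasp_force: 40.0
```

Seated at the expected height; release, back off and check.

>>> move_arm(offset=[[0, 0, 0], [0, 0, 0], [0, 0, 0], [0, 0, -2], [0, 0, -4]], twist=[[0, 0, 0], [0, 0, 0], [0, 0, 0], [0, 0, 0], [0, 0, 0]], grip=[0.6, 0.6, 0.6, 0.6, 0.6])

```text
time: 26.25
ee_pos: [0.437, -0.3448, 0.2921]
tcp_rot: [-179.7, -0.2, 90.0]
wrist_force: [-0.2, -0.4, 0.4]
opening: 0.0511
grasp_force: 0.0
```

>>> move_arm(offset=[[0, 0, -3], [4, 0, 0], [4, 0, 0], [4, 0, 0], [0, 0, 0]], twist=[[0, 0, 0], [0, 0, 0], [0, 0, 0], [0, 0, 0], [0, 0, 0]], grip=[0.6, 0.6, 0.6, 0.6, 0.6])

```text
time: 26.75
ee_pos: [0.4375, -0.2221, 0.3253]
tcp_rot: [179.9, -0.0, 90.2]
wrist_force: [-0.2, -0.6, 0.7]
opening: 0.0514
grasp_force: 0.0
```

```bash
python3 - <<'E'
from h import *
d=shot("top")
for z in (.213,.239): print(z,rim(d,[.435,-.346],z))
d=shot("scene"); print(rim(d,[.435,-.346],.213)); cv2.imwrite("pics/s2.png",cv2.resize(d["color"][160:360,40:300,::-1],None,fx=3,fy=3))
E
```

```text
0.213 (None, 0)
0.239 (None, 0)
(array([ 0.4398, -0.3479,  0.0317,  0.2123]), 426)
```

View pics/s2.png

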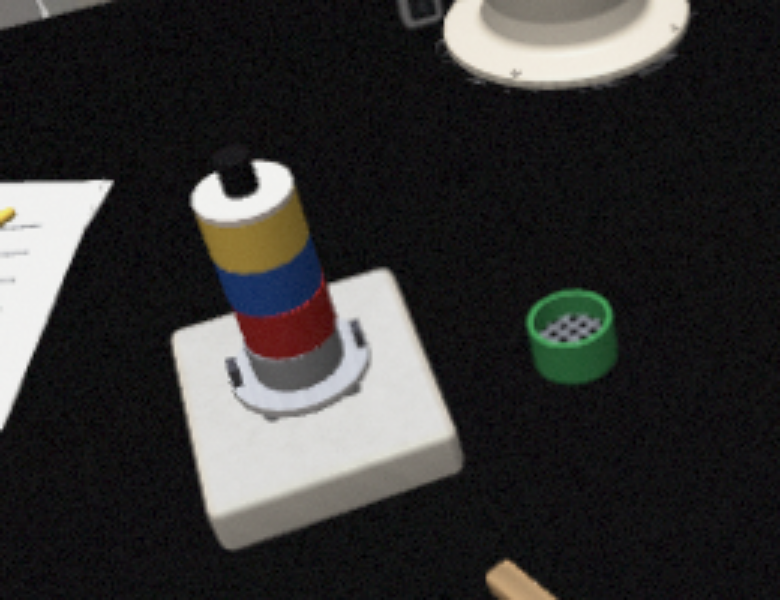

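The picture shows pan, red, blue, yellow and lid stacked in order, with no gaps (stack at about 265,270 in the crop). Green stands where it was.

```bash
python3 -c "
from h import *
print(bot.job_done())"
```

```text
the job is handed in; nothing more can be done
None
```

The sieve stack is built and handed in: red, blue and yellow are seated in that order on the pan with the white lid closing the top, finished at about 27 s of the 93 s allowed, and I did not move the green sieve, jar, brush or sample box.

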